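# Load the glass tube magazine

## Task

Take the two thick glass tubes from the wooden rack and load them one after the other into the spring-loaded magazine: press each one down past the spring lips, lying straight and centred lengthwise, so that the lips close over it. Press the second one further down until you feel the stack come up firmly against the hidden bottom stop, gently (never more than 18 N on the stop), then let go so that both stay held under the lips. Leave the thin tube and everything else where they are.

Things in the scene. Friction and masses are not known exactly. Their poses are not given: they have to be found in the camera images.
- magazine: Spring-loaded magazine for two tubes, one above the other: dark steel base 124 x 76 x 12 mm fixed to the bench, with two aluminium guide ends at x = 24 to 52 and -24 to -52 mm, 114 mm high, outer posts to |y| = 32 mm. Origin: centre of the base's underside, z up, x along the axis of a loaded tube. Channel between the guide walls 25 mm wide. Half a turn about z makes no difference.
- mouth (a point): Middle of the magazine's open top, 114 mm above its origin, same axes. Flared cheeks on the guide ends lead in: 26 mm apart at z = 100 mm, 30 mm at z = 114 mm (z from the magazine's origin). Between the guide ends (|x| below 24 mm) nothing stands above the base but the spring follower (12 mm wide), so fingers can come down there on both sides of a tube and open to the full.
- lips (a point): Mid-point between the lips, 95 mm above the magazine's origin, same axes. Four sprung steel bars, 8 mm thick, 26 mm long along x, one on each side in each guide end, leave an 18 mm gap. A 22 mm tube first touches them with its axis at z = 102 mm, spreads them under about 8 to 15 N, and they have closed over it once its axis is below z = 87 mm; held, it rests up against them at z = 87 to 89 mm.
- follower_rest (a point): Top of the brass follower of the empty magazine, 81 mm above the magazine's origin (this point stays there). The follower, 66 x 12 mm, is pushed down by the tubes against a soft spring, 2 N rising to 4 N, and lifts them against the lips again. With two tubes held, the lower one's axis is 22 mm below the upper one's.
- stop: Bottom stop: a strip on the base between the guide walls, origin 12 mm above the magazine's origin, carrying hard rubber ledges for the ends of the lower tube. Their height differs each time and is not measured: from its rest under the lips the stack of two can be pressed down 5 to 19 mm (upper axis at z = 69 to 83 mm from the magazine's origin) before the force climbs steeply.
- tube_a: Thick glass tube, ends closed, 22 mm diameter, 120 mm long, 32 to 56 g. Origin at its centre, x along its axis. It lies in one of the three notches of the rack.
- tube_b: The other thick glass tube, same as tube_a: 22 mm diameter, 120 mm long, origin at its centre, x along its axis, in another notch of the rack.
- thin_tube: Thin glass tube, 15 mm diameter, 110 mm long, in the remaining notch of the rack; it does not belong in this magazine. Origin at its centre, x along its axis.
- rack: Wooden rack fixed to the bench, base 106 x 212 x 8 mm, origin at the centre of its underside, y along its length. Two combs 14 mm thick at x = 44 and -44 mm, 38 mm high, with three notches 24 mm wide at y = -64, 0 and 64 mm, notch floors at z = 26 mm: a thick tube's axis lies at z = 37 mm along x. Between the combs fingers have room down to z = 8 mm.
- screwdriver: Bystander: screwdriver, 160 mm long, lying between rack and magazine.
- cap_jar: Bystander: glass jar, 60 mm diameter, 70 mm high; origin under its centre.
- tub: Bystander: white plastic tub, 90 mm diameter, 85 mm high; origin under its centre.
- water: Bystander: bottle, 64 mm diameter, 210 mm high; origin under its centre.
- bauble_mould: Bystander: dark steel cone-shaped mould, 64 mm diameter, 50 mm high; origin under its centre.

How it is judged:
On the way, in this order (a step that is already met when the one before it is completed fails the run):
1. one thick tube is under the lips (((z of tube_a in the frame of magazine between 0.03 and 0.0905 m and y of tube_a in the frame of magazine between -0.004 and 0.004 m and x of tube_a in the frame of magazine between -0.015 and 0.015 m and angle between the x axis of tube_a and the x axis of magazine, either way round below 0.08 rad) or (z of tube_b in the frame of magazine between 0.03 and 0.0905 m and y of tube_b in the frame of magazine between -0.004 and 0.004 m and x of tube_b in the frame of magazine between -0.015 and 0.015 m and angle between the x axis of tube_b and the x axis of magazine, either way round below 0.08 rad))), for 0.2 s.
2. with both thick tubes under the lips, the stack is pressed onto the bottom stop with more than 2 N (z of tube_a in the frame of magazine between 0.03 and 0.0905 m and y of tube_a in the frame of magazine between -0.004 and 0.004 m and x of tube_a in the frame of magazine between -0.015 and 0.015 m and angle between the x axis of each of tube_a, tube_b and the x axis of magazine, either way round below 0.08 rad and z of tube_b in the frame of magazine between 0.03 and 0.0905 m and y of tube_b in the frame of magazine between -0.004 and 0.004 m and x of tube_b in the frame of magazine between -0.015 and 0.015 m and contact force between any of tube_a, tube_b and stop above 2 N), for 0.1 s.
At the end, for the whole second after the job is handed in: Both thick tubes lie in the magazine under the lips: axes more than 4.5 mm below the lip axes (z below 90.5 mm in the magazine's frame) and above z = 30 mm, within 4 mm of the channel's middle, within 15 mm of centred lengthwise, within 0.08 rad of the channel's direction, released and at rest (z of tube_a in the frame of magazine between 0.03 and 0.0905 m and y of tube_a in the frame of magazine between -0.004 and 0.004 m and x of tube_a in the frame of magazine between -0.015 and 0.015 m and angle between the x axis of each of tube_a, tube_b and the x axis of magazine, either way round below 0.08 rad and z of tube_b in the frame of magazine between 0.03 and 0.0905 m and y of tube_b in the frame of magazine between -0.004 and 0.004 m and x of tube_b in the frame of magazine between -0.015 and 0.015 m and linear speed of each of tube_a, tube_b below 0.02 m/s); the robot touches nothing.
It fails at once if the bottom stop is loaded with more than 18 N (contact force between anything else and stop above 18 N).
It fails at once if the thin tube is moved by more than 25 mm or another bystander by more than 40 mm (the screwdriver 50 mm) (distance of thin_tube from where it was at the start of the episode above 0.025 m or distance of screwdriver from where it was at the start of the episode above 0.05 m or distance of any of cap_jar, tub, water, bauble_mould from where it was at the start of the episode above 0.04 m).
It also fails if it takes over 67 s, if anything falls off the work surface, if the arm or the gripper's body presses on something with over 40 N, if the wrist force passes 120 N, or if a joint passes its speed limit or range.

## Robot

A 7-joint arm with a two-finger parallel gripper is mounted at the origin on the work surface. World frame = base frame: x ahead of the robot, y to its left, z up, the work surface at z = 0. Lengths are in m, angles in rad, forces in N, time in s.
With the tool pointing down it reaches from about 0.35 to 0.9 m from the base axis. Payload 8.1 kg.
Tool frame: the origin (TCP) lies where the fingers leave the gripper's body, on its centre line; the fingertips stand 73 mm ahead of it and the grasp point (between the pads) lies 54 mm ahead of it (manip.grip_point_offset is the z of the grasp point in the tool frame, in m); z points along the fingers, y is the line along which they close (so a half turn about z gives the same grasp; the last joint's range is limited). The gripper opens to 85 mm and grips with 20 to 120 N. Pads are 22 mm wide; open, the fingers measure 114 mm over their backs; the gripper's body (76 mm by 85 mm) begins 54 mm behind the grasp point. The pads swing forward as they close: fully open they stand 13 mm farther back than shut.
Start: joints at [-1.282, 0.434, 0.025, 1.573, -0.012, 1.134, -0.075], TCP at [0.239, 0.578, 0.304] pointing down, gripper open.
Joint ranges: [-2.62, 2.62], [-0.44, 2.09], [-1.27, 1.32], [0.08, 2.57], [-1.32, 4.46], [0.12, 2], [-2.74, 2.74]. Speed limits (rad/s): [2.22, 2.22, 3.01, 3.01, 3.14, 3.14, 3.14].

## Interface

Orientations are given as [roll, pitch, yaw] about the fixed x, y, z axes, in that order (R = Rz(yaw) Ry(pitch) Rx(roll)).
In Python, from rig import manip, eyes gives the robot as it stands. The module is installed in compiled form; this text tells all that it offers.
- The arm moves only by the shell command python3 -m crank 'ROWS' [FORCE]. ROWS is JSON, a list of rows, each a list of 7 numbers: the opening, from 0 (shut) to 1 (fully open), then the shift along the tool's x, y, z in units of 25 mm (1.0 is 25 mm), then the turn, a rotation vector about the tool's x, y, z in rad. A call has 1 to 8 rows; each row is the pose to reach, as a shift and turn from the pose commanded when the call began, along the tool's axes at that moment; what a row does not reach only later rows make up. A row lasts 1/12 s, in which the tool goes at most 41.7 mm and 7.16 degrees, less where a joint would pass 70% of its speed; a pose out of reach is approached as far as the arm can. A call with a gripper value outside its range is refused whole. The fingers move at their own pace and stop on an object; FORCE is the grip in N (left out, the last holds). Time passes only in rows, so rows that repeat a pose let the fingers close. It gives the time, the measured TCP pose, the force, the opening and the grip force at its end, in the units of the state.
- manip.sense(): the state, without advancing time (a new reading comes with each control period).
- eyes.get_image(name): name is "side" or "top" or "wrist"; returns the picture (480x640x3 uint8, blue, green, red); there is no depth.
- eyes.calibration(name): a dict with "fx", "fy", "cx", "cy" (pixels), "eye" and "orientation" of the camera in the world. Camera axes: x right, y up, looking along -z (the intrinsics and any distortion apply to the point x, -y, -z); pixel columns grow to the right and rows downward; lengths in m; the calibration is good to about 2 mm. The wrist camera is an equidistant fisheye: a pixel r from the principal point sees the ray r / f radians off the axis. A picture is of the moment at which its call begins: read the wrist's pose just before it. calibration takes no time and is no camera call; for the wrist camera it gives the pose at the moment of the call.
- manip.sign_off(): hands the job in; it is judged then, once.
The state is a dict: "t": time; "joints": joint angles; "qvel": joint speeds; "joint_efforts": joint torques, N m; "ee_pos": TCP position; "tcp_rot": TCP orientation; "wrist_force": force on the tool from outside, world axes, zero at the start; "ft_torque": the same for the moment, N m; "finger_gap": finger opening in m; "gripper_force": force on a finger pad.
Only numpy, scipy, OpenCV 4.12 (cv2) and the standard library are available. Lean on these libraries where they do the work, as an engineer would, in place of code of your own. Each camera call takes 0.05 s, during which the arm holds its last target. There are 200 camera calls.

## Working session

There is one attempt and no reset: what is moved stays moved. The work goes in short steps, Python scripts to look and compute and a shell command to move; the robot and the scene stay as the last step left them, time stands still between calls to the robot, and variables do not carry over. Pictures are saved under pics/ and viewed, at most 10 in all, crops included, and the job is handed in when it is done.

```bash
mkdir -p pics; python3 - <<'E'
from rig import manip, eyes
import cv2
for n in ["side","top","wrist"]:
    c=eyes.calibration(n); print(n,c)
    cv2.imwrite(f"pics/{n}0.png",eyes.get_image(n))
print(manip.sense(), manip.grip_point_offset)
E
```

```text
side {'fx': 481.8911362965378, 'fy': 481.8911362965378, 'cx': 322.13306337311093, 'cy': 240.5246404702512, 'eye': array([ 0.0144922 , -0.63007152,  0.58495765]), 'orientation': array([ 1.07904819e+00, -3.59471950e-04, -8.09418879e-01])}
top {'fx': 467.8467883234827, 'fy': 467.8467883234827, 'cx': 324.1533697625043, 'cy': 242.45304451450457, 'eye': array([ 0.50249747, -0.00356276,  0.9282726 ]), 'orientation': array([ 0.17710779,  0.00248612, -1.58183726])}
wrist {'fx': 371.64829954431775, 'fy': 371.64829954431775, 'cx': 314.35971060624547, 'cy': 245.05257945346315, 'eye': array([0.17042122, 0.60691335, 0.37300362]), 'orientation': array([-3.02357518e-01,  6.43428875e-04,  1.17839968e+00])}
{'t': 0.15, 'joints': array([-1.28158654,  0.43506545,  0.02496978,  1.57383202, -0.0115911 ,
        1.13402657, -0.07512263]), 'qvel': array([-0.00103925,  0.00144319,  0.00105785, -0.00289791, -0.00041338,
        0.00072206, -0.00136197]), 'joint_efforts': array([ 7.14182461e-04, -6.70883274e+01,  1.02521583e+00, -3.16446769e+01,
        1.55319093e-02,  9.02208150e-03, -5.00747902e-06]), 'ee_pos': array([0.23859118, 0.57736499, 0.30332629]), 'tcp_rot': array([-3.14041166e+00,  1.14977269e-04,  2.74969996e+00]), 'wrist_force': array([ 0.40420711, -0.5094185 ,  0.20608955]), 'ft_torque': array([-0.02988583, -0.03955475, -0.02383631]), 'gripper_force': 0.0, 'finger_gap': 0.08532650530660578} 0.0539
```

View pics/top0.png

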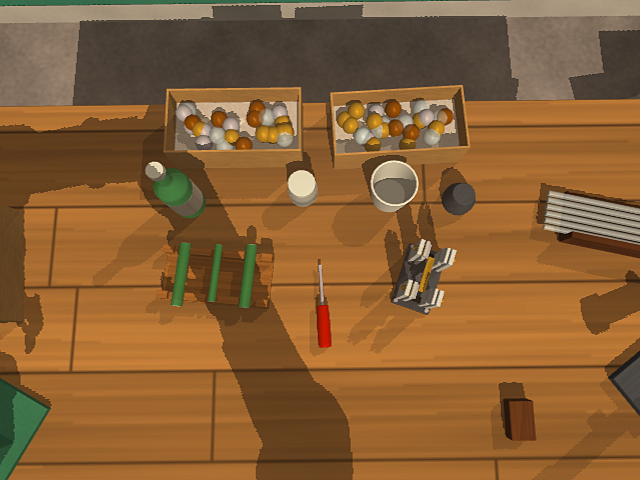

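View pics/side0.png

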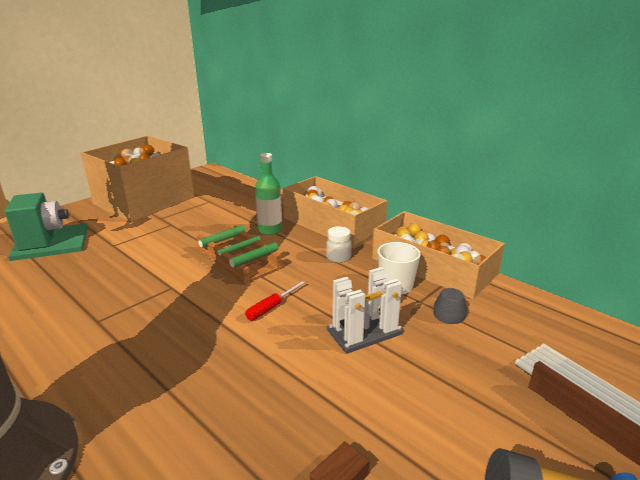

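Top view: thick tubes at px (181,274) and (248,275), thin tube at (215,273), magazine at (424,277), screwdriver at (322,310). Side view: thick tubes at (222,237) and (255,255), thin at (238,246), magazine at (367,315).

```bash
cat > h.py <<'E'
import numpy as np, cv2
from scipy.spatial.transform import Rotation as R
from rig import manip, eyes
def ray(n,u,v,c=None):
    c=c or eyes.calibration(n)
    a,b=(u-c['cx'])/c['fx'],(v-c['cy'])/c['fy']
    if n=='wrist':
        r=np.hypot(a,b); s=np.sin(r)/r if r>1e-9 else 1; d=np.array([a*s,-b*s,-np.cos(r)])
    else: d=np.array([a,-b,-1.])
    return np.array(c['eye']),R.from_euler('xyz',c['orientation']).apply(d/np.linalg.norm(d))
def plane(n,u,v,z,c=None):
    o,d=ray(n,u,v,c); return o+d*(z-o[2])/d[2]
def tri(*rs):
    A=sum(np.eye(3)-np.outer(d,d) for o,d in rs); b=sum((np.eye(3)-np.outer(d,d))@o for o,d in rs)
    p=np.linalg.solve(A,b); return p,max(np.linalg.norm(np.cross(p-o,d)) for o,d in rs)
def blobs(m,box,amin):
    x0,y0,x1,y1=box; k=np.zeros_like(m); k[y0:y1,x0:x1]=m[y0:y1,x0:x1]
    cs=[c for c in cv2.findContours(k,cv2.RETR_EXTERNAL,cv2.CHAIN_APPROX_NONE)[0] if cv2.contourArea(c)>amin]
    return sorted([(cv2.minAreaRect(c),cv2.contourArea(c)) for c in cs],key=lambda r:r[0][0][0])
def hsv(im,lo,hi): return cv2.inRange(cv2.cvtColor(im,cv2.COLOR_BGR2HSV),np.array(lo),np.array(hi))
def ends(r):
    p=cv2.boxPoints(r); e=[(p[i]+p[(i+1)%4])/2 for i in range(4)]
    a,b=(e[0],e[2]) if np.linalg.norm(e[0]-e[2])>np.linalg.norm(e[1]-e[3]) else (e[1],e[3])
    return (a,b) if a[1]<b[1] else (b,a)
E
python3 - <<'E'
from h import *
np.set_printoptions(precision=4,suppress=True)
t=cv2.imread('pics/top0.png'); s=cv2.imread('pics/side0.png')
T=blobs(hsv(t,(45,90,30),(80,255,255)),(165,235,265,315),80)
S=blobs(hsv(s,(45,90,30),(80,255,255)),(195,220,285,275),60)
for r in T+S: print(np.round(r[0][0],1),np.round(r[0][1],1),r[1])
if len(T)==len(S)==3:
    for a,b in zip(T,S):
        p,e=tri(ray('top',*a[0][0]),ray('side',*b[0][0]))
        E=[plane('top',*q,p[2]) for q in ends(a[0])]
        d=E[0]-E[1]; print('tube',p,'err',e,'len',np.linalg.norm(d),'yaw',np.arctan2(d[1],d[0]))
M=blobs(hsv(t,(18,120,100),(35,255,255)),(390,235,460,320),20); print('brass',M)
ct=cv2.resize(t[230:325,385:465],None,fx=5,fy=5,interpolation=cv2.INTER_CUBIC)
cs=cv2.resize(s[260:355,320:410],None,fx=4.2,fy=5,interpolation=cv2.INTER_CUBIC)
cv2.imwrite('pics/mag.png',np.hstack([ct,cs]))
E
```

```text
[180.6 273.9] [11.1 63.1] 582.0
[214.8 272.4] [ 7.  57.2] 329.5
[247.4 275.5] [10.5 62.9] 575.0
[222.6 235.3] [ 8.1 45.2] 282.5
[239.3 245.2] [ 6.  43.2] 172.5
[254.2 253.9] [ 9.1 49. ] 365.5
[269.5 228.5] [11. 23.] 164.0
brass [(((425.8000183105469, 274.10003662109375), (7.273237705230713, 35.73373031616211), 18.43494987487793), 187.5)]
```

View pics/mag.png

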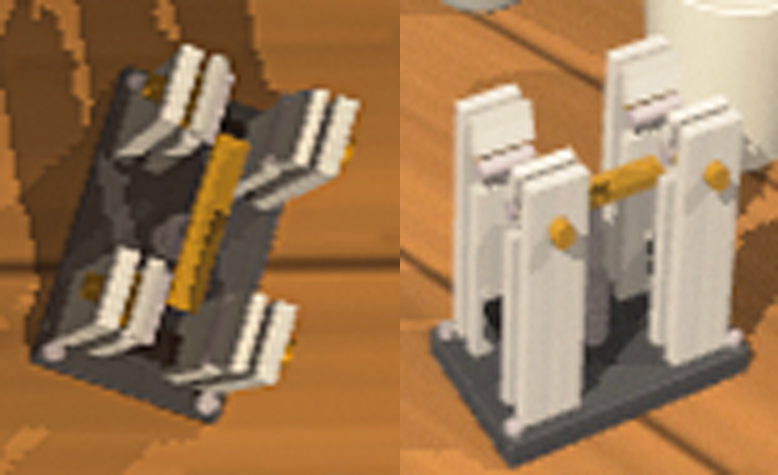

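Crop: left (top view, 5x) shows the base corners at px (392,301.6), (428.4,314.4), (410,243.6), the brass follower centred at (425.8,274.1), and the magazine tilted about 18° in the image. The side view shows both guide ends upright and the channel empty.

```bash
cat >> h.py <<'E'
np.set_printoptions(precision=4,suppress=True)
def delta(goal_tcp,tube_yaw,s=None):
    """shift (25 mm units, tool axes) and turn about tool z so tool y is square to tube_yaw, tool down"""
    s=s or manip.sense(); Rt=R.from_euler('xyz',s['tcp_rot'])
    best=None
    for k in (0,np.pi):
        G=R.from_euler('xyz',[np.pi,0,tube_yaw+k]); rv=(Rt.inv()*G).as_rotvec()
        if best is None or np.linalg.norm(rv)<np.linalg.norm(best): best=rv
    return Rt.inv().apply(np.array(goal_tcp)-s['ee_pos'])/0.025,best
E
python3 - <<'E'
from h import *
t=cv2.imread('pics/top0.png'); s=cv2.imread('pics/side0.png')
T=blobs(hsv(t,(45,90,30),(80,255,255)),(165,235,265,315),80)
S=blobs(hsv(s,(45,90,30),(80,255,255)),(195,220,285,275),60)[:3]
for a,b in zip(T,S):
    p,e=tri(ray('top',*a[0][0]),ray('side',*b[0][0]))
    E=[plane('top',*q,p[2]) for q in ends(a[0])]
    d=E[0]-E[1]; y=np.arctan2(d[1],d[0]); print('tube',p,'err',e,'len',np.linalg.norm(d),'yaw',y)
    print('   delta to 0.12 above grip',delta(p+[0,0,.0539+.13],y))
c=[plane('top',*q,.012) for q in [(392,301.6),(428.4,314.4),(410,243.6)]]
print('corners',c, [np.linalg.norm(c[0]-c[i]) for i in (1,2)], 'ctr',(c[1]+c[2])/2,'yaw',np.arctan2(*(c[2]-c[0])[[1,0]]))
b=blobs(hsv(t,(18,120,100),(35,255,255)),(390,235,460,320),20)[0][0]
print('foll',plane('top',*b[0],.081)); e=[plane('top',*q,.081) for q in ends(b)]; print(np.linalg.norm(e[0]-e[1]),np.arctan2(*(e[0]-e[1])[[1,0]]))
E
```

```text
tube [0.6048 0.2714 0.0373] err 0.0011073697242514908 len 0.12038647678722651 yaw -0.10260082483527713
   delta to 0.12 above grip (array([-18.2119,  -5.7109,   3.2939]), array([-0.0012, -0.0001, -0.2893]))
tube [0.6069 0.2076 0.033 ] err 0.0003677970533225778 len 0.10991037224434874 yaw -0.10241779943250298
   delta to 0.12 above grip (array([-19.266 ,  -8.0384,   3.4695]), array([-0.0012, -0.0001, -0.2895]))
tube [0.6001 0.1438 0.0371] err 0.000766338496268786 len 0.12030527397035196 yaw -0.10061743071526781
   delta to 0.12 above grip (array([-19.9895, -10.5015,   3.3065]), array([-0.0012, -0.0001, -0.2913]))
corners [array([ 0.5481, -0.1338,  0.012 ]), array([ 0.5228, -0.2033,  0.012 ]), array([ 0.6622, -0.1737,  0.012 ])] [np.float64(0.07400434534592887), np.float64(0.12088902255375034)] ctr [ 0.5925 -0.1885  0.012 ] yaw -0.3368485505342162
foll [ 0.5936 -0.1871  0.081 ]
0.06591602619324127 -0.36560325032721563
```

Heights check (37.3/37.1 mm for the thick tubes, about 33 mm for the thin one; lengths 120/110/120 mm). I'll head for the tube at (0.600, 0.144) with the gripper half open.

```bash
python3 -m crank '[[0.5,-20,-10.5,0,0,0,-0.29],[0.5,-20,-10.5,0,0,0,-0.29],[0.5,-20,-10.5,0,0,0,-0.29],[0.5,-20,-10.5,0,0,0,-0.29],[0.5,-20,-10.5,0,0,0,-0.29],[0.5,-20,-10.5,0,0,0,-0.29],[0.5,-20,-10.5,0,0,0,-0.29],[0.5,-20,-10.5,0,0,0,-0.29]]' 60
python3 - <<'E'
from h import *
print(delta([.6001,.1438,.0372+.0539+.13],-.1015))
E
```

```text
t: 0.82
ee_pos: [0.4531, 0.3198, 0.3039]
tcp_rot: [-3.142, -0.0, 3.04]
wrist_force: [0.7, 0.1, 0.1]
finger_gap: 0.0424
gripper_force: 0.0
(array([-6.5645, -6.4077,  3.3108]), array([-0.    , -0.0001, -0.0003]))
```

```bash
python3 -m crank '[[0.5,-6.5,-6.4,0,0,0,0],[0.5,-6.5,-6.4,0,0,0,0],[0.5,-6.5,-6.4,0,0,0,0],[0.5,-6.5,-6.4,0,0,0,0],[0.5,-6.5,-6.4,1.5,0,0,0],[0.5,-6.5,-6.4,2.5,0,0,0],[0.5,-6.5,-6.4,2.5,0,0,0],[0.5,-6.5,-6.4,2.5,0,0,0]]'
python3 - <<'E'
from h import *
s=manip.sense();c=eyes.calibration('wrist');im=eyes.get_image('wrist'); cv2.imwrite('pics/w1.png',im)
print(c, delta([.6001,.1438,.0372+.0539],-.1015,s))
for r in blobs(hsv(im,(45,90,30),(80,255,255)),(0,0,640,480),300): 
    print(r, plane('wrist',*r[0][0],.037,c))
E
```

```text
t: 1.48
ee_pos: [0.597, 0.1435, 0.2385]
tcp_rot: [-3.139, -0.005, 3.036]
wrist_force: [0.0, 0.5, 0.4]
finger_gap: 0.043
gripper_force: 0.0
{'fx': 371.64829954431775, 'fy': 371.64829954431775, 'cx': 314.35971060624547, 'cy': 245.05257945346315, 'eye': array([0.5239, 0.1522, 0.3086]), 'orientation': array([-0.2977,  0.0024,  1.4648])} (array([-0.148 ,  0.0404,  5.8946]), array([-0.003 , -0.0047, -0.0039]))
(((317.4999694824219, 237.99996948242188), (26.999996185302734, 151.99996948242188), 0.0), 3761.5) [0.6014 0.1458 0.037 ]
(((398.94244384765625, 237.1089324951172), (17.589191436767578, 133.6778564453125), 3.209486246109009), 1949.5) [0.6072 0.2084 0.037 ]
(((451.6630859375, 344.3009338378906), (15.910954475402832, 48.2309455871582), 75.57923126220703), 449.0) [0.7127 0.2559 0.037 ]
(((470.0000305175781, 462.5000305175781), (47.37614822387695, 10.60660171508789), 45.0), 311.0) [0.8952 0.2983 0.037 ]
(((476.04498291015625, 227.9561767578125), (25.636962890625, 144.50930786132812), 5.500411510467529), 3151.5) [0.6061 0.2736 0.037 ]
```

View pics/w1.png

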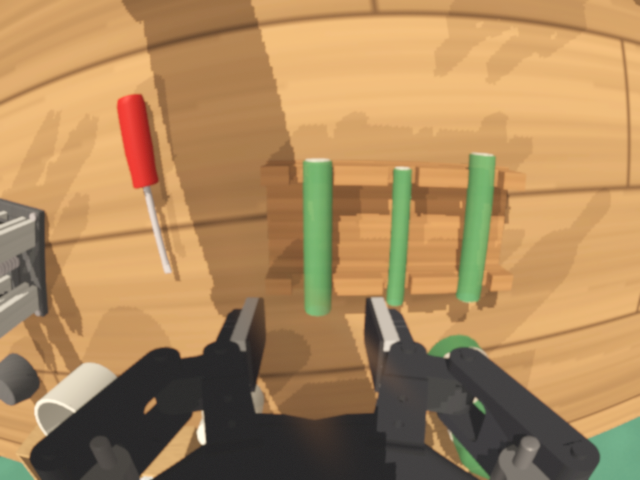

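Wrist view: thick tube at px (317,238) between the fingers, thin at (399,237), other thick at (476,228). Agrees with the triangulation to 2 mm. Descending and gripping.

```bash
python3 -m crank '[[0.5,-0.1,0.02,1.5,0,0,0],[0.5,-0.1,0.02,3,0,0,0],[0.5,-0.1,0.02,4.2,0,0,0],[0.5,-0.1,0.02,5.2,0,0,0],[0.5,-0.1,0.02,5.8,0,0,0],[0.5,-0.1,0.02,5.8,0,0,0],[0.5,-0.1,0.02,5.8,0,0,0]]'
python3 - <<'E'
from h import *
print(delta([.6005,.1446,.0372+.0539],-.1015))
E
```

```text
t: 2.12
ee_pos: [0.6001, 0.1483, 0.0974]
tcp_rot: [3.14, 0.0, 3.042]
wrist_force: [0.4, -0.9, 0.2]
finger_gap: 0.0427
gripper_force: 0.0
(array([-0.032 , -0.1444,  0.252 ]), array([0.0011, 0.0001, 0.0019]))
```

```bash
python3 -m crank '[[0.5,-0.03,-0.14,0.25,0,0,0],[0.5,-0.03,-0.14,0.25,0,0,0],[0.2,-0.03,-0.14,0.25,0,0,0],[0.1,-0.03,-0.14,0.25,0,0,0],[0,-0.03,-0.14,0.25,0,0,0],[0,-0.03,-0.14,0.25,0,0,0],[0,-0.03,-0.14,0.25,0,0,0],[0,-0.03,-0.14,0.25,0,0,0]]' 60
python3 -m crank '[[0,0,0,0,0,0,0],[0,0,0,0,0,0,0],[0,0,0,-0.5,0,0,0],[0,0,0,-1.5,0,0,0],[0,0,0,-3,0,0,0],[0,0,0,-4.5,0,0,0],[0,0,0,-5.5,0,0,0],[0,0,0,-6.4,0,0,0]]'
python3 - <<'E'
from h import *
print(delta([.56,-.187,.26],-.35))
E
```

```text
t: 2.78
ee_pos: [0.6011, 0.1429, 0.0913]
tcp_rot: [3.141, 0.001, 3.04]
wrist_force: [-1.5, -0.6, 5.1]
finger_gap: 0.0204
gripper_force: 58.4
t: 3.45
ee_pos: [0.6009, 0.1427, 0.2539]
tcp_rot: [3.14, 0.003, 3.04]
wrist_force: [0.3, 0.4, -0.7]
finger_gap: 0.0202
gripper_force: 58.7
(array([  0.2848, -13.286 ,  -0.2627]), array([0.0017, 0.0027, 0.2479]))
```

```bash
python3 -m crank '[[0,0.3,-1,0,0,0,0.03],[0,0.3,-2.4,0,0,0,0.08],[0,0.3,-3.8,0,0,0,0.14],[0,0.3,-5.2,0,0,0,0.2],[0,0.3,-6.6,0,0,0,0.248],[0,0.3,-8,0,0,0,0.248],[0,0.3,-9.2,0,0,0,0.248],[0,0.3,-9.5,0,0,0,0.248]]'
python3 -m crank '[[0,0,0,0,0,0,0],[0,0,0,0,0,0,0]]'
python3 - <<'E'
from h import *
c=eyes.calibration('wrist');im=eyes.get_image('wrist'); cv2.imwrite('pics/w2.png',im); np.save('w2.npy',np.r_[c['eye'],c['orientation']])
print(c)
for r in blobs(hsv(im,(18,120,100),(35,255,255)),(0,0,640,480),100): print(r, plane('wrist',*r[0][0],.081,c))
print(delta([.5935,-.187,.26],-.355))
E
```

```text
t: 4.12
ee_pos: [0.5677, -0.0993, 0.2515]
tcp_rot: [-3.139, 0.002, 2.785]
wrist_force: [0.5, -0.5, -0.5]
finger_gap: 0.0202
gripper_force: 58.7
t: 4.28
ee_pos: [0.569, -0.0923, 0.2508]
tcp_rot: [3.141, 0.0, 2.791]
wrist_force: [0.9, 1.0, 0.7]
finger_gap: 0.0202
gripper_force: 58.7
{'fx': 371.64829954431775, 'fy': 371.64829954431775, 'cx': 314.35971060624547, 'cy': 245.05257945346315, 'eye': array([ 0.4997, -0.0658,  0.3206]), 'orientation': array([-0.3026, -0.0017,  1.2198])}
(((207.8570098876953, 315.44793701171875), (81.20354461669922, 16.162370681762695), 81.7028579711914), 953.5) [ 0.5944 -0.185   0.081 ]
(((573.7515258789062, 421.5445861816406), (13.48766803741455, 20.11178970336914), 61.3895378112793), 175.0) [0.8656 0.1112 0.081 ]
(((609.8076171875, 395.4614562988281), (7.2111029624938965, 21.355958938598633), 56.3099365234375), 111.0) [0.855  0.1636 0.081 ]
(array([-2.222 , -3.2706, -0.3806]), array([0.0013, 0.0001, 0.0065]))
```

View pics/w2.png

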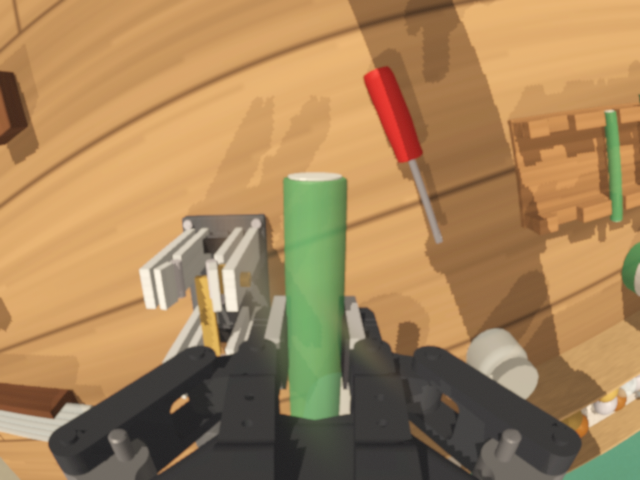

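Wrist view: held tube centred at px (316,295), follower at (208,315) with its lower end hidden behind the gripper, magazine plates at px (145–260, 230–300). I'll check the camera bias against the held tube, and triangulate the follower.

```bash
python3 - <<'E'
from h import *
s=manip.sense(); im=cv2.imread('pics/w2.png'); c=eyes.calibration('wrist'); w=np.load('w2.npy'); c['eye'],c['orientation']=w[:3],w[3:]
m=hsv(im,(45,90,30),(80,255,255)); Rt=R.from_euler('xyz',s['tcp_rot'])
for v in (195,230,270,290):
    u=np.where(m[v,270:365])[0]+270; p=plane('wrist',(u[0]+u[-1])/2,v,s['ee_pos'][2]-.0539,c)
    print(v,u[0],u[-1],Rt.inv().apply(p-s['ee_pos'])*1000)
v0=np.where(m[:,316])[0][0]; print('near end',Rt.inv().apply(plane('wrist',316,v0,s['ee_pos'][2]-.0539,c)-s['ee_pos'])*1000)
# follower
b=blobs(hsv(im,(18,120,100),(35,255,255)),(150,250,250,370),100)[0][0]; e=[plane('wrist',*q,.081,c) for q in ends(b)]
print('w foll ends',e,np.linalg.norm(e[0]-e[1]),np.arctan2(*(e[1]-e[0])[[1,0]]))
t=cv2.imread('pics/top0.png'); bt=blobs(hsv(t,(18,120,100),(35,255,255)),(390,235,460,320),20)[0][0]
print('tri',tri(ray('top',*bt[0]),ray('wrist',*b[0],c)))
# white tops in wrist crop
for r in blobs(hsv(im,(0,0,170),(180,60,255)),(130,200,275,370),40): print(np.round(cv2.boxPoints(r[0])),r[1])
E
```

```text
195 285 344 [53.0433  0.2355 53.8965]
230 285 344 [40.8092  0.2062 53.8973]
270 286 342 [26.0324 -0.0074 53.8981]
290 286 342 [18.193  -0.0297 53.8987]
near end [57.1362  0.7477 53.8968]
w foll ends [array([ 0.5636, -0.1745,  0.081 ]), array([ 0.6287, -0.1974,  0.081 ])] 0.06901609199914036 -0.33858690609439246
tri (array([ 0.5946, -0.1868,  0.0789]), np.float64(0.001046491539765808))
[[126. 297.]
 [168. 210.]
 [196. 224.]
 [153. 311.]] 749.0
[[139. 297.]
 [180. 215.]
 [207. 228.]
 [165. 310.]] 609.0
[[162. 362.]
 [196. 305.]
 [203. 309.]
 [169. 366.]] 359.5
[[187. 345.]
 [199. 325.]
 [205. 329.]
 [194. 349.]] 117.5
[[195. 306.]
 [216. 221.]
 [242. 227.]
 [220. 312.]] 739.0
[[223. 353.]
 [231. 328.]
 [240. 330.]
 [232. 356.]] 157.0
[[212. 307.]
 [237. 214.]
 [261. 220.]
 [236. 313.]] 964.5
[[266. 297.]
 [274. 297.]
 [274. 341.]
 [266. 341.]] 177.0
```

The wrist camera is laterally true to about 0.2 mm. I'll place it straight above the magazine for a clean symmetric view.

```bash
python3 - <<'E'
from h import *
print(delta([.674,-.216,.26],-.352))
E
```

```text
(array([-5.6445, -3.2613, -0.3804]), array([0.0013, 0.0001, 0.0035]))
```

```bash
python3 -m crank '[[0,-1,-0.8,-0.4,0,0,0],[0,-2.2,-1.6,-0.4,0,0,0],[0,-3.4,-2.2,-0.4,0,0,0],[0,-4.5,-2.8,-0.4,0,0,0],[0,-5.6,-3.3,-0.4,0,0,0],[0,-5.6,-3.3,-0.4,0,0,0],[0,-5.6,-3.3,-0.4,0,0,0],[0,-5.6,-3.3,-0.4,0,0,0]]'
python3 -m crank '[[0,0,0,0,0,0,0],[0,0,0,0,0,0,0],[0,0,0,0,0,0,0]]'
python3 - <<'E'
from h import *
c=eyes.calibration('wrist');im=eyes.get_image('wrist'); cv2.imwrite('pics/w3.png',im); np.save('w3.npy',np.r_[c['eye'],c['orientation']])
print(c['eye'])
for r in blobs(hsv(im,(18,120,100),(35,255,255)),(200,0,440,260),40): print(r, [plane('wrist',*q,.081,c) for q in ends(r[0])])
x=cv2.resize(im[20:240,180:450],None,fx=2.9,fy=2.7,interpolation=cv2.INTER_CUBIC); cv2.imwrite('pics/w3c.png',x)
E
```

```text
t: 5.0
ee_pos: [0.6725, -0.2157, 0.2597]
tcp_rot: [3.14, -0.001, 2.794]
wrist_force: [0.2, -0.1, -0.9]
finger_gap: 0.0203
gripper_force: 58.7
t: 5.25
ee_pos: [0.6721, -0.217, 0.2606]
tcp_rot: [3.141, 0.0, 2.793]
wrist_force: [-0.7, -0.1, 0.1]
finger_gap: 0.0201
gripper_force: 58.7
[ 0.6027 -0.1906  0.3304]
(((256.5, 63.0), (14.0, 5.0), 90.0), 53.5) [array([ 0.5397, -0.208 ,  0.081 ]), array([ 0.549 , -0.2113,  0.081 ])]
(((258.5, 181.0), (14.0, 5.0), 90.0), 59.5) [array([ 0.6157, -0.2351,  0.081 ]), array([ 0.6247, -0.2387,  0.081 ])]
(((316.5, 122.0), (98.0, 19.0), 90.0), 1759.0) [array([ 0.5654, -0.1751,  0.081 ]), array([ 0.6276, -0.1977,  0.081 ])]
```

View pics/w3c.png

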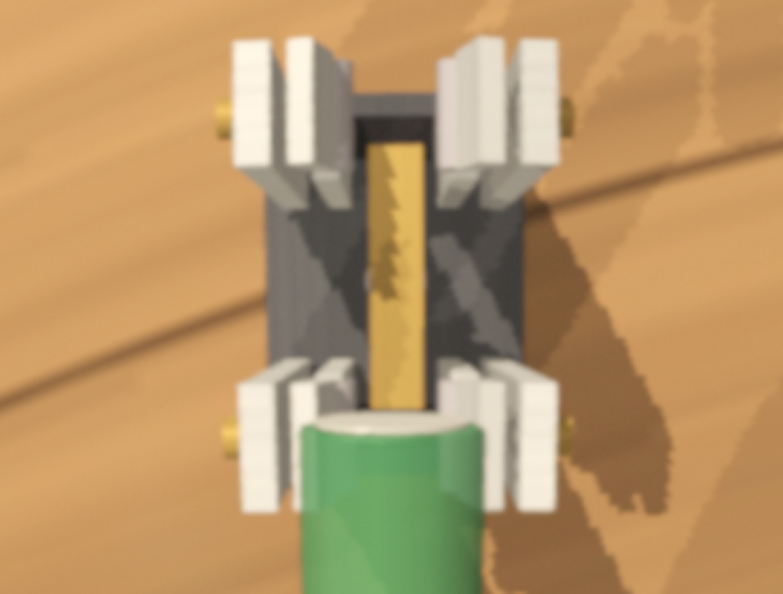

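View straight down: follower along column 316.5, plates symmetric about it: outer edges 232/558 (upper block, crop px) and 240/556 (lower), block rows 40–165 and 380–510.

```bash
python3 - <<'E'
from h import *
c=eyes.calibration('wrist'); w=np.load('w3.npy'); c['eye'],c['orientation']=w[:3],w[3:]
f=lambda x,y,z=.114: plane('wrist',x/2.9+180,y/2.7+20,z,c)
u=(f(232,102)+f(558,102))/2; l=(f(240,445)+f(556,445))/2
print('width',np.linalg.norm(f(232,102)-f(558,102)),np.linalg.norm(f(240,445)-f(556,445)),'len',np.linalg.norm(f(395,40)-f(397,510)))
print('post centre',(u+l)/2,(f(396,165)+f(397,380))/2,'yaw',np.arctan2(*(l-u)[[1,0]]))
print('foll mid',f(396,276,.081),'foll width',np.linalg.norm(f(367,276,.081)-f(425,276,.081)))
print('tri height', tri(ray('wrist',396/2.9+180,276/2.7+20,c),ray('top',425.8,274.1)))
P=(u+l)/2; y=np.arctan2(*(l-u)[[1,0]]); s=manip.sense()
tube_x=-.003
G=np.array([P[0],P[1],0])+tube_x*0
for z in (.114+.011+.02,.102): print(z, delta(G+[0,0,z+.0539],y))
E
```

```text
width 0.06448556319391595 0.06423730188724147 len 0.10333390442753437
post centre [ 0.5964 -0.1865  0.114 ] [ 0.5968 -0.1867  0.114 ] yaw -0.3404040823910921
foll mid [ 0.5967 -0.1865  0.081 ] foll width 0.013185644916510413
tri height (array([ 0.5953, -0.1872,  0.0774]), np.float64(0.001505711200837992))
0.145 (array([3.2688, 0.1231, 2.4659]), array([ 0.0005,  0.0002, -0.0084]))
0.102 (array([3.2691, 0.1223, 4.1859]), array([ 0.0005,  0.0002, -0.0084]))
```

```bash
python3 -m crank '[[0,1.2,0.05,0,0,0,-0.008],[0,2.4,0.12,0,0,0,-0.008],[0,3.35,0.12,0.5,0,0,-0.008],[0,3.35,0.12,1.4,0,0,-0.008],[0,3.35,0.12,2.2,0,0,-0.008],[0,3.35,0.12,2.5,0,0,-0.008],[0,3.35,0.12,2.5,0,0,-0.008],[0,3.35,0.12,2.5,0,0,-0.008]]' 80
python3 -m crank '[[0,0,0,0,0,0,0],[0,0,0,0,0,0,0],[0,0,0,0,0,0,0]]'
python3 - <<'E'
from h import *
for z in (.102,): print(z, delta([.5966,-.1866,z+.0539],-.3404),manip.sense()['wrist_force'])
c=eyes.calibration('wrist'); im=eyes.get_image('wrist');cv2.imwrite('pics/w4.png',im)
E
```

```text
t: 5.97
ee_pos: [0.5948, -0.1868, 0.1981]
tcp_rot: [-3.142, 0.0, 2.8]
wrist_force: [-0.2, 0.4, -0.7]
finger_gap: 0.0197
gripper_force: 78.2
t: 6.22
ee_pos: [0.5951, -0.187, 0.1986]
tcp_rot: [3.141, 0.002, 2.8]
wrist_force: [0.8, 0.4, -0.1]
finger_gap: 0.0194
gripper_force: 78.2
0.102 (array([-0.0477,  0.0333,  1.7092]), array([ 0.0002,  0.0016, -0.0015])) [ 0.753   0.3529 -0.1449]
```

View pics/w4.png

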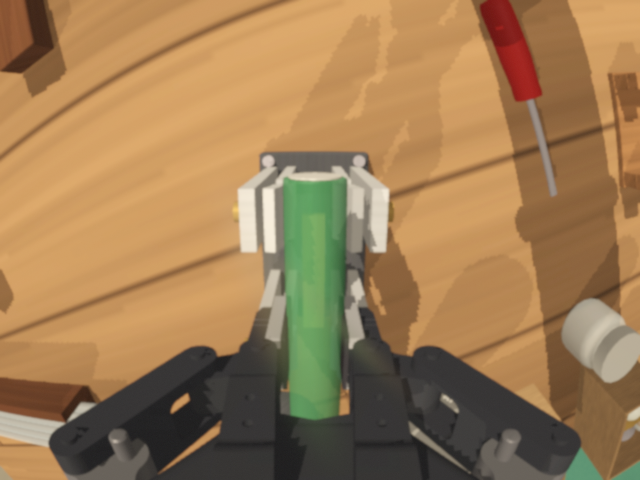

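Tube over the mouth: tube centre column 315.5, plates' centre 313.5, so about 0.8 mm in tool y to correct. Descending.

```bash
python3 -m crank '[[0,0,0.033,0.3,0,0,0],[0,0,0.033,0.7,0,0,0],[0,0,0.033,1.1,0,0,0],[0,0,0.033,1.4,0,0,0],[0,0,0.033,1.55,0,0,0],[0,0,0.033,1.55,0,0,0]]'
python3 -m crank '[[0,0,0,0.12,0,0,0],[0,0,0,0.24,0,0,0],[0,0,0,0.36,0,0,0],[0,0,0,0.48,0,0,0]]'
python3 -m crank '[[0,0,0,0.1,0,0,0],[0,0,0,0.2,0,0,0],[0,0,0,0.3,0,0,0],[0,0,0,0.45,0,0,0],[0,0,0,0.45,0,0,0]]'
```

```text
t: 6.77
ee_pos: [0.5939, -0.1868, 0.1575]
tcp_rot: [-3.14, -0.002, 2.799]
wrist_force: [0.1, -1.1, -0.7]
finger_gap: 0.0198
gripper_force: 78.7
t: 7.1
ee_pos: [0.5955, -0.1863, 0.1477]
tcp_rot: [3.141, 0.002, 2.8]
wrist_force: [-0.1, -1.6, 3.3]
finger_gap: 0.0199
gripper_force: 79.1
t: 7.52
ee_pos: [0.5949, -0.1859, 0.135]
tcp_rot: [-3.142, -0.0, 2.8]
wrist_force: [1.4, -2.5, 0.9]
finger_gap: 0.0196
gripper_force: 78.8
```

```bash
python3 -m crank '[[0,0,0,0.1,0,0,0],[0,0,0,0.15,0,0,0],[0,0,0,0.15,0,0,0],[0,0,0,0.15,0,0,0]]'
python3 -m crank '[[0.2,0,0,0,0,0,0],[0.4,0,0,0,0,0,0],[0.5,0,0,0,0,0,0],[0.5,0,0,0,0,0,0],[0.5,0,0,0,0,0,0],[0.5,0,0,0,0,0,0]]'
python3 -m crank '[[0.5,0,0,-0.6,0,0,0],[0.5,0,0,-1.6,0,0,0],[0.5,0,0,-3,0,0,0],[0.5,0,0,-4.5,0,0,0],[0.5,0,0,-5,0,0,0],[0.5,0,0,-5,0,0,0],[0.5,0,0,-5,0,0,0]]'
python3 - <<'E'
from h import *
im=eyes.get_image('wrist'); s=eyes.get_image('side'); t=eyes.get_image('top')
cv2.imwrite('pics/w5.png',im)
cv2.imwrite('pics/s5.png',np.hstack([cv2.resize(im[100:400,180:450],(360,400)),cv2.resize(s[240:360,310:425],(400,400))]))
c=eyes.calibration('wrist')
m=hsv(im,(45,90,30),(80,255,255)); b=blobs(m,(230,60,400,420),300)
for r in b: print(r,[plane('wrist',*q,.088,c) for q in ends(r[0])])
bs=blobs(hsv(s,(45,90,30),(80,255,255)),(320,250,420,350),10); print(bs)
print(delta([.6055,.2735,.26],-.1015))
E
```

```text
t: 7.85
ee_pos: [0.5949, -0.1859, 0.1318]
tcp_rot: [3.142, -0.0, 2.8]
wrist_force: [1.7, -2.7, 1.6]
finger_gap: 0.0199
gripper_force: 78.8
t: 8.35
ee_pos: [0.5947, -0.1857, 0.1318]
tcp_rot: [3.141, -0.0, 2.8]
wrist_force: [0.3, -0.4, -0.8]
finger_gap: 0.0424
gripper_force: 0.0
t: 8.93
ee_pos: [0.595, -0.1859, 0.2576]
tcp_rot: [3.141, 0.002, 2.8]
wrist_force: [-1.0, -0.7, -0.0]
finger_gap: 0.0427
gripper_force: 0.0
(((312.0, 242.5), (30.0, 171.0), 0.0), 4017.5) [array([ 0.5383, -0.166 ,  0.088 ]), array([ 0.6531, -0.2071,  0.088 ])]
[(((342.0, 301.0000305175781), (10.75174331665039, 7.589465618133545), 71.56504821777344), 49.5), (((373.2500305175781, 291.7500305175781), (11.060919761657715, 21.162473678588867), 73.61045837402344), 169.5)]
(array([ 5.7258, 17.4556, -0.1727]), array([ 0.0001, -0.0026, -0.2403]))
```

View pics/s5.png

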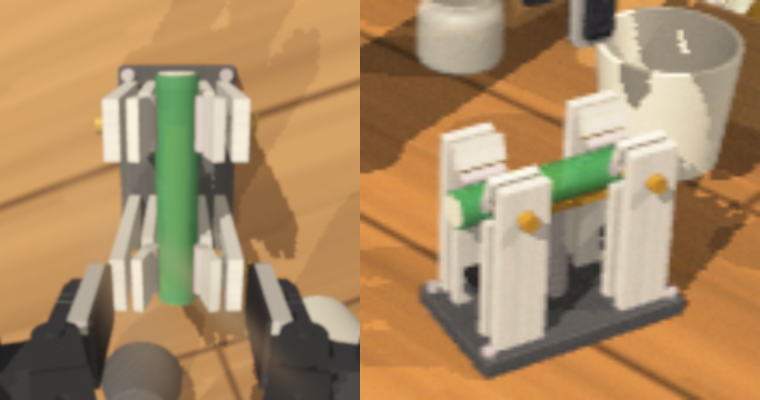

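Both views show the first tube lying straight under the lips, on the follower, centred. Going for the second thick tube.

```bash
python3 -m crank '[[0.5,0.5,1.5,0,0,0,-0.02],[0.5,1,3.1,0,0,0,-0.06],[0.5,1.6,4.7,0,0,0,-0.12],[0.5,2.1,6.3,0,0,0,-0.18],[0.5,2.6,7.9,0,0,0,-0.24],[0.5,3.1,9.5,0,0,0,-0.24],[0.5,3.7,11.1,0,0,0,-0.24],[0.5,4.1,12.5,0,0,0,-0.24]]' 60
python3 -m crank '[[0.5,1.4,1.2,0,0,0,0],[0.5,1.4,2.4,0,0,0,0],[0.5,1.4,3.6,0,0,0,0],[0.5,1.4,4,0,0,0,0],[0.5,1.4,4,0,0,0,0],[0.5,1.4,4,0,0,0,0]]'
python3 - <<'E'
from h import *
c=eyes.calibration('wrist'); im=eyes.get_image('wrist'); cv2.imwrite('pics/w6.png',im)
for r in blobs(hsv(im,(45,90,30),(80,255,255)),(150,60,450,330),500): print(r[0],[plane('wrist',*q,.037,c) for q in ends(r[0])])
print(delta([.6058,.273,.0911],-.1015))
E
```

```text
t: 9.75
ee_pos: [0.6018, 0.1452, 0.2555]
tcp_rot: [-3.141, -0.003, 3.04]
wrist_force: [0.9, 0.8, -0.1]
finger_gap: 0.0426
gripper_force: 0.0
t: 10.25
ee_pos: [0.578, 0.2455, 0.2556]
tcp_rot: [-3.14, -0.002, 3.04]
wrist_force: [0.5, -0.6, 0.5]
finger_gap: 0.0428
gripper_force: 0.0
((273.0, 263.5), (121.0, 16.0), 90.0) [array([0.5557, 0.2154, 0.037 ]), array([0.663 , 0.2004, 0.037 ])]
((351.6783752441406, 255.38304138183594), (25.16974639892578, 139.31800842285156), 1.2590452432632446) [array([0.5483, 0.2796, 0.037 ]), array([0.6709, 0.2685, 0.037 ])]
(array([-0.9797,  1.2701,  6.589 ]), array([-0.002 , -0.0011, -0.0015]))
```

```bash
python3 -m crank '[[0.5,-1,1.28,0,0,0,0],[0.5,-1,1.28,0,0,0,0],[0.5,-1,1.28,1.2,0,0,0],[0.5,-1,1.28,2.6,0,0,0],[0.5,-1,1.28,4,0,0,0],[0.5,-1,1.28,4.5,0,0,0],[0.5,-1,1.28,4.5,0,0,0]]'
python3 - <<'E'
from h import *
c=eyes.calibration('wrist'); im=eyes.get_image('wrist')
for r in blobs(hsv(im,(45,90,30),(80,255,255)),(200,0,450,480),500): print(r[0],[plane('wrist',*q,.037,c) for q in ends(r[0])])
print(delta([.6065,.2735,.0911],-.1015))
E
```

```text
t: 10.88
ee_pos: [0.605, 0.2724, 0.1409]
tcp_rot: [-3.137, -0.005, 3.038]
wrist_force: [-0.0, -0.1, 1.0]
finger_gap: 0.0428
gripper_force: 0.0
((208.0, 276.5), (16.0, 155.0), 0.0) [array([0.5561, 0.2256, 0.037 ]), array([0.6436, 0.2072, 0.037 ])]
((316.4999694824219, 278.9999694824219), (42.99999237060547, 221.99996948242188), -0.0) [array([0.5475, 0.2797, 0.037 ]), array([0.674 , 0.2667, 0.037 ])]
(array([-0.0096,  0.0116,  2.0986]), array([-0.0022, -0.0021, -0.0022]))
```

```bash
python3 -m crank '[[0.5,0,0,1,0,0,0],[0.5,0,0,1.8,0,0,0],[0.5,0,0,2.1,0,0,0],[0.5,0,0,2.1,0,0,0],[0.5,0,0,2.1,0,0,0]]'
python3 - <<'E'
from h import *
print(delta([.6065,.2735,.0911],-.1015))
E
```

```text
t: 11.35
ee_pos: [0.6075, 0.2752, 0.0937]
tcp_rot: [3.141, 0.002, 3.039]
wrist_force: [0.4, -0.1, 0.7]
finger_gap: 0.0425
gripper_force: 0.0
(array([ 0.0326, -0.0712,  0.104 ]), array([ 0.001 ,  0.0017, -0.0008]))
```

```bash
python3 -m crank '[[0.5,0.03,-0.06,0.1,0,0,0],[0.2,0.03,-0.06,0.1,0,0,0],[0.1,0.03,-0.06,0.1,0,0,0],[0,0.03,-0.06,0.1,0,0,0],[0,0.03,-0.06,0.1,0,0,0],[0,0.03,-0.06,0.1,0,0,0],[0,0.03,-0.06,0.1,0,0,0],[0,0.03,-0.06,0.1,0,0,0]]' 80
python3 -m crank '[[0,0,0,0,0,0,0],[0,0,0,0,0,0,0],[0,0,0,-0.5,0,0,0],[0,0,0,-1.5,0,0,0],[0,0,0,-3,0,0,0],[0,0,0,-4.5,0,0,0],[0,0,0,-5.5,0,0,0],[0,0,0,-6.4,0,0,0]]'
python3 -m crank '[[0,0,0,0,0,0,0],[0,0,0,0,0,0,0],[0,0,0,0,0,0,0]]'
python3 - <<'E'
from h import *
s=manip.sense();c=eyes.calibration('wrist');im=eyes.get_image('wrist')
m=hsv(im,(45,90,30),(80,255,255)); Rt=R.from_euler('xyz',s['tcp_rot'])
for v in (195,230,270,290):
    u=np.where(m[v,270:365])[0]+270; p=plane('wrist',(u[0]+u[-1])/2,v,s['ee_pos'][2]-.0539,c)
    print(v,u[0],u[-1],Rt.inv().apply(p-s['ee_pos'])*1000)
v0=np.where(m[:,316])[0][0]; print('near end',Rt.inv().apply(plane('wrist',316,v0,s['ee_pos'][2]-.0539,c)-s['ee_pos'])*1000)
print(delta([.5955,-.1862,.26],-.3404))
E
```

```text
t: 12.02
ee_pos: [0.6061, 0.2738, 0.0907]
tcp_rot: [3.141, 0.001, 3.04]
wrist_force: [-1.4, -0.9, 6.7]
finger_gap: 0.0199
gripper_force: 77.9
t: 12.68
ee_pos: [0.6061, 0.2739, 0.2535]
tcp_rot: [3.14, 0.003, 3.04]
wrist_force: [-0.5, 0.6, -1.0]
finger_gap: 0.0197
gripper_force: 78.2
t: 12.93
ee_pos: [0.6052, 0.2736, 0.2495]
tcp_rot: [-3.142, -0.0, 3.04]
wrist_force: [0.2, 0.0, -0.6]
finger_gap: 0.0195
gripper_force: 78.2
195 283 345 [53.054   0.6587 53.9131]
230 285 343 [40.8409  0.6495 53.91  ]
270 286 342 [26.0902  0.6375 53.9064]
290 287 341 [18.2656  0.6308 53.9045]
near end [57.48    1.3302 53.9141]
(array([ -1.4911, -18.3317,  -0.4396]), array([-0.001 , -0.0013,  0.2386]))
```

```bash
python3 -m crank '[[0,-0.1,-1.4,-0.4,0,0,0.03],[0,-0.3,-3,-0.4,0,0,0.08],[0,-0.4,-4.6,-0.4,0,0,0.14],[0,-0.5,-6.2,-0.4,0,0,0.2],[0,-0.6,-7.8,-0.4,0,0,0.24],[0,-0.8,-9.4,-0.4,0,0,0.24],[0,-0.9,-11,-0.4,0,0,0.24],[0,-1,-12.4,-0.4,0,0,0.24]]'
python3 - <<'E'
from h import *
print(delta([.5955,-.1862,.2],-.3404))
E
```

```text
t: 13.65
ee_pos: [0.5978, -0.0402, 0.2582]
tcp_rot: [-3.14, -0.002, 2.798]
wrist_force: [0.8, 0.1, -0.0]
finger_gap: 0.0197
gripper_force: 78.3
(array([-1.8816, -5.5288,  2.3349]), array([-0.0016, -0.0019, -0.0027]))
```

```bash
python3 -m crank '[[0,-0.5,-1.4,0,0,0,0],[0,-1,-2.9,0,0,0,0],[0,-1.5,-4.3,0,0,0,0],[0,-1.9,-5.4,0.4,0,0,0],[0,-1.9,-5.5,1.2,0,0,0],[0,-1.9,-5.5,2,0,0,0],[0,-1.9,-5.5,2.3,0,0,0],[0,-1.9,-5.5,2.3,0,0,0]]'
python3 -m crank '[[0,0,0,0,0,0,0],[0,0,0,0,0,0,0],[0,0,0,0,0,0,0]]'
python3 - <<'E'
from h import *
print(delta([.5955,-.1862,.159],-.3404))
im=eyes.get_image('wrist');cv2.imwrite('pics/w7.png',im[130:430,200:430])
E
```

```text
t: 14.32
ee_pos: [0.596, -0.1819, 0.1989]
tcp_rot: [-3.141, -0.006, 2.8]
wrist_force: [-1.2, 0.1, -0.0]
finger_gap: 0.02
gripper_force: 78.2
t: 14.57
ee_pos: [0.5983, -0.1824, 0.203]
tcp_rot: [3.141, 0.002, 2.801]
wrist_force: [0.5, 0.0, 0.2]
finger_gap: 0.02
gripper_force: 78.2
(array([ 0.0572, -0.1811,  1.7613]), array([ 0.0003,  0.0017, -0.0007]))
```

View pics/w7.png

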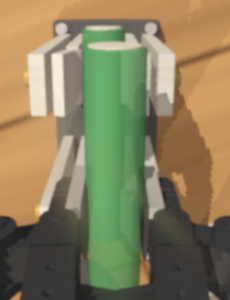

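Second tube is about 4.5 mm off in tool y, as computed. Correcting and descending to the lips.

```bash
python3 -m crank '[[0,0.06,-0.18,0,0,0,0],[0,0.06,-0.18,0,0,0,0],[0,0.06,-0.18,0,0,0,0],[0,0.06,-0.18,0.4,0,0,0],[0,0.06,-0.18,0.4,0,0,0]]'
python3 - <<'E'
from h import *
print(delta([.5955,-.1862,.159],-.3404))
E
```

```text
t: 15.03
ee_pos: [0.594, -0.1861, 0.1903]
tcp_rot: [-3.142, -0.002, 2.8]
wrist_force: [0.2, 0.3, -1.8]
finger_gap: 0.0199
gripper_force: 78.2
(array([-0.059 ,  0.0147,  1.2507]), array([-0.    , -0.0018, -0.0013]))
```

```bash
python3 -m crank '[[0,-0.05,0.015,0.3,0,0,0],[0,-0.05,0.015,0.6,0,0,0],[0,-0.05,0.015,0.9,0,0,0],[0,-0.05,0.015,1.1,0,0,0],[0,-0.05,0.015,1.2,0,0,0],[0,-0.05,0.015,1.2,0,0,0]]'
python3 -m crank '[[0,0,0,0.12,0,0,0],[0,0,0,0.24,0,0,0],[0,0,0,0.36,0,0,0],[0,0,0,0.48,0,0,0],[0,0,0,0.48,0,0,0]]'
python3 -m crank '[[0,0,0,0.1,0,0,0],[0,0,0,0.2,0,0,0],[0,0,0,0.2,0,0,0]]'
```

```text
t: 15.53
ee_pos: [0.5956, -0.1867, 0.1612]
tcp_rot: [-3.141, -0.001, 2.799]
wrist_force: [-0.2, -0.7, 2.8]
finger_gap: 0.0195
gripper_force: 78.9
t: 15.95
ee_pos: [0.5965, -0.1873, 0.1506]
tcp_rot: [-3.141, 0.002, 2.799]
wrist_force: [-0.2, -2.2, 3.0]
finger_gap: 0.0198
gripper_force: 79.1
t: 16.2
ee_pos: [0.5965, -0.1873, 0.1454]
tcp_rot: [-3.141, 0.002, 2.799]
wrist_force: [0.5, -2.7, 1.4]
finger_gap: 0.0195
gripper_force: 79.1
```

```bash
python3 -m crank '[[0,0,0,0.06,0,0,0],[0,0,0,0.12,0,0,0],[0,0,0,0.18,0,0,0],[0,0,0,0.18,0,0,0],[0,0,0,0.18,0,0,0]]'
python3 -m crank '[[0,0,0,0.04,0,0,0],[0,0,0,0.04,0,0,0],[0,0,0,0.04,0,0,0]]'
python3 -c "
from rig import manip;s=manip.sense();print(s['ee_pos'],s['wrist_force'],s['ft_torque'],s['joint_efforts'])"
```

```text
t: 16.62
ee_pos: [0.5958, -0.1869, 0.1401]
tcp_rot: [-3.141, -0.0, 2.799]
wrist_force: [1.3, -4.6, -1.0]
finger_gap: 0.0198
gripper_force: 78.6
t: 16.87
ee_pos: [0.5959, -0.1863, 0.1392]
tcp_rot: [3.141, -0.0, 2.8]
wrist_force: [0.5, -3.5, -0.4]
finger_gap: 0.0198
gripper_force: 78.7
[ 0.59591311 -0.18629588  0.13924365] [ 0.50271125 -3.52888374 -0.35009501] [-0.74836194 -0.04318927 -0.02772924] [-1.86781693e+00 -7.15955186e+01  3.19973454e+00 -2.40327537e+01
 -7.53497165e-01  5.18078841e-01  1.62570609e-02]
```

```bash
for i in 1; do :; done
python3 -m crank '[[0,0,0,0.04,0,0,0],[0,0,0,0.04,0,0,0]]' | egrep 'ee|wrist'
python3 -m crank '[[0,0,0,0.04,0,0,0],[0,0,0,0.04,0,0,0]]' | egrep 'ee|wrist'
```

```text
ee_pos: [0.5959, -0.1863, 0.1383]
wrist_force: [-0.9, -3.2, 2.4]
ee_pos: [0.5959, -0.1863, 0.1373]
wrist_force: [-0.6, -1.2, 2.5]
```

```bash
python3 -m crank '[[0,0,0,0.03,0,0,0],[0,0,0,0.03,0,0,0]]' | egrep 'ee|wrist'
python3 -m crank '[[0,0,0,0.03,0,0,0],[0,0,0,0.03,0,0,0]]' | egrep 'ee|wrist'
```

```text
ee_pos: [0.5959, -0.1863, 0.1365]
wrist_force: [-0.4, -2.5, 2.2]
ee_pos: [0.5959, -0.1863, 0.1358]
wrist_force: [-0.7, -2.3, 2.2]
```

```bash
python3 -m crank '[[0,0,0,0.02,0,0,0],[0,0,0,0.02,0,0,0],[0,0,0,0.02,0,0,0]]' | egrep 'ee|wrist'
```

```text
ee_pos: [0.5959, -0.1864, 0.1353]
wrist_force: [-1.5, -1.6, 2.3]
```

```bash
python3 -m crank '[[0,0,0,0.03,0,0,0],[0,0,0,0.03,0,0,0]]' | egrep 'ee|wrist'
python3 -m crank '[[0,0,0,0.03,0,0,0],[0,0,0,0.03,0,0,0]]' | egrep 'ee|wrist'
```

```text
ee_pos: [0.596, -0.1864, 0.1345]
wrist_force: [-1.4, -1.1, 2.8]
ee_pos: [0.596, -0.1864, 0.1338]
wrist_force: [-1.0, -2.4, 2.8]
```

```bash
python3 -m crank '[[0,0,0,0.03,0,0,0],[0,0,0,0.03,0,0,0]]' | egrep 'ee|wrist'
python3 -m crank '[[0,0,0,0.03,0,0,0],[0,0,0,0.03,0,0,0]]' | egrep 'ee|wrist'
```

```text
ee_pos: [0.5959, -0.1864, 0.133]
wrist_force: [-0.3, -1.3, 2.5]
ee_pos: [0.596, -0.1865, 0.1323]
wrist_force: [0.2, -0.6, 2.8]
```

```bash
python3 -m crank '[[0,0,0,0.03,0,0,0],[0,0,0,0.03,0,0,0]]' | egrep 'ee|wrist'
python3 -m crank '[[0,0,0,0.03,0,0,0],[0,0,0,0.03,0,0,0]]' | egrep 'ee|wrist'
```

```text
ee_pos: [0.596, -0.1865, 0.1315]
wrist_force: [-1.2, -1.7, 2.5]
ee_pos: [0.596, -0.1865, 0.1308]
wrist_force: [0.2, -2.0, 2.5]
```

```bash
python3 -m crank '[[0,0,0,0.03,0,0,0],[0,0,0,0.03,0,0,0]]' | egrep 'ee|wrist'
python3 -m crank '[[0,0,0,0.03,0,0,0],[0,0,0,0.03,0,0,0]]' | egrep 'ee|wrist'
```

```text
ee_pos: [0.596, -0.1865, 0.1301]
wrist_force: [-1.2, -1.1, 2.5]
ee_pos: [0.596, -0.1865, 0.1293]
wrist_force: [-1.5, -1.3, 2.1]
```

```bash
python3 -m crank '[[0,0,0,0.03,0,0,0],[0,0,0,0.03,0,0,0]]' | egrep 'ee|wrist'
python3 -m crank '[[0,0,0,0.03,0,0,0],[0,0,0,0.03,0,0,0]]' | egrep 'ee|wrist'
```

```text
ee_pos: [0.596, -0.1865, 0.1286]
wrist_force: [-1.5, 0.1, 2.3]
ee_pos: [0.596, -0.1865, 0.1278]
wrist_force: [-0.5, -0.7, 2.7]
```

```bash
python3 -m crank '[[0,0,0,0.03,0,0,0],[0,0,0,0.03,0,0,0]]' | egrep 'ee|wrist'
python3 -m crank '[[0,0,0,0.03,0,0,0],[0,0,0,0.03,0,0,0]]' | egrep 'ee|wrist'
```

```text
ee_pos: [0.596, -0.1864, 0.127]
wrist_force: [-1.8, -1.4, 0.9]
ee_pos: [0.596, -0.1865, 0.1263]
wrist_force: [-2.0, -1.1, 2.4]
```

```bash
python3 -m crank '[[0,0,0,0.03,0,0,0],[0,0,0,0.03,0,0,0]]' | egrep 'ee|wrist'
python3 -m crank '[[0,0,0,0.03,0,0,0],[0,0,0,0.03,0,0,0]]' | egrep 'ee|wrist'
```

```text
ee_pos: [0.596, -0.1865, 0.1256]
wrist_force: [-1.0, -0.8, 2.6]
ee_pos: [0.596, -0.1865, 0.1248]
wrist_force: [-0.4, -1.2, 3.6]
```

```bash
python3 -m crank '[[0,0,0,0.02,0,0,0],[0,0,0,0.02,0,0,0],[0,0,0,0.02,0,0,0]]' | egrep 'ee|wrist'
python3 -m crank '[[0,0,0,0.02,0,0,0],[0,0,0,0.02,0,0,0],[0,0,0,0.02,0,0,0]]' | egrep 'ee|wrist'
```

```text
ee_pos: [0.596, -0.1865, 0.1244]
wrist_force: [-1.8, -0.8, 2.4]
ee_pos: [0.596, -0.1865, 0.1241]
wrist_force: [-2.9, -0.9, 5.9]
```

```bash
python3 -m crank '[[0,0,0,0.02,0,0,0],[0,0,0,0.02,0,0,0],[0,0,0,0.02,0,0,0]]' | egrep 'ee|wrist'
```

```text
ee_pos: [0.596, -0.1865, 0.124]
wrist_force: [-4.9, -0.3, 7.9]
```

```bash
python3 -m crank '[[0,0,0,0.02,0,0,0],[0,0,0,0.02,0,0,0],[0,0,0,0.02,0,0,0],[0,0,0,0.02,0,0,0]]' | egrep 'ee|wrist'
```

```text
ee_pos: [0.596, -0.1866, 0.1238]
wrist_force: [-3.8, 0.1, 12.3]
```

Force climbed from the 2.5 N spring baseline to 12 N within 0.6 mm, so the stack is firmly on the stop at about 10 N. Backing off below the lips, then releasing.

```bash
python3 -m crank '[[0,0,0,-0.06,0,0,0],[0,0,0,-0.15,0,0,0],[0,0,0,-0.25,0,0,0],[0,0,0,-0.35,0,0,0],[0,0,0,-0.4,0,0,0],[0,0,0,-0.4,0,0,0]]' | egrep 'ee|wrist'
python3 -m crank '[[0.15,0,0,0,0,0,0],[0.3,0,0,0,0,0,0],[0.45,0,0,0,0,0,0],[0.5,0,0,0,0,0,0],[0.5,0,0,0,0,0,0],[0.5,0,0,0,0,0,0]]' | egrep 'ee|wrist|gap'
python3 -m crank '[[0.5,0,0,-0.5,0,0,0],[0.5,0,0,-1.5,0,0,0],[0.5,0,0,-3,0,0,0],[0.5,0,0,-4.5,0,0,0],[0.5,0,0,-5.5,0,0,0],[0.5,0,0,-5.5,0,0,0],[0.5,0,0,-5.5,0,0,0]]'
python3 - <<'E'
from h import *
im=eyes.get_image('wrist'); s=eyes.get_image('side'); c=eyes.calibration('wrist')
for r in blobs(hsv(im,(45,90,30),(80,255,255)),(230,60,400,420),300): print(r,[plane('wrist',*q,.088,c) for q in ends(r[0])])
cv2.imwrite('pics/s8.png',np.hstack([cv2.resize(im[100:400,180:450],(360,400)),cv2.resize(s[240:360,310:425],(400,400))]))
E
```

```text
ee_pos: [0.596, -0.1865, 0.1332]
wrist_force: [-0.8, -1.2, 2.7]
ee_pos: [0.596, -0.1863, 0.1328]
wrist_force: [0.2, -0.4, -0.1]
finger_gap: 0.0427
t: 22.78
ee_pos: [0.5967, -0.1867, 0.2731]
tcp_rot: [3.141, 0.004, 2.8]
wrist_force: [-0.2, 0.2, -0.8]
finger_gap: 0.0427
gripper_force: 0.0
(((311.9999694824219, 233.49996948242188), (27.999996185302734, 160.99996948242188), 0.0), 3680.5) [array([ 0.5384, -0.1661,  0.088 ]), array([ 0.6512, -0.2066,  0.088 ])]
```

View pics/s8.png

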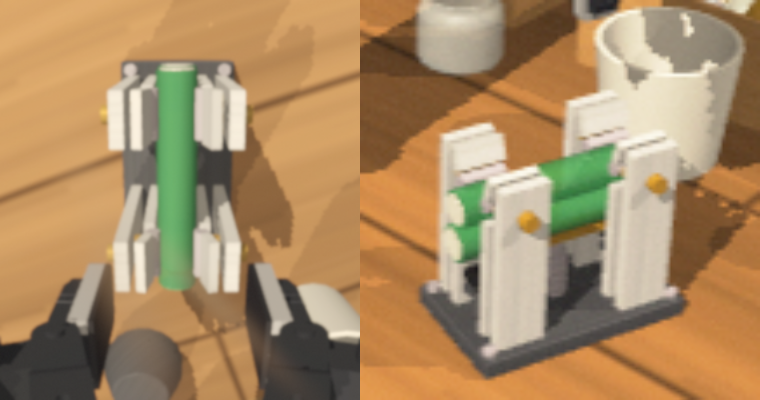

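Both tubes are held one above the other under the lips, straight and centred (upper tube from about (0.538,−0.166) to (0.651,−0.207)), and the gripper is clear of them.

```bash
python3 -c "
from rig import manip; print(manip.sign_off())"
```

```text
the job is handed in; nothing more can be done
None
```

Both thick tubes are held under the magazine's lips; the stack was pressed onto the bottom stop with about 10 N (estimated from the wrist force) and released, and the job was handed in at about 23 s, though the hand-in returned no verdict.

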